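# Lay out an insect feeding test on the three-lane tray

## Task

Lay out the feeding test on the white tray, using the circle marked in each lane: stand the short grey ring on the middle circle with the grey feeder centred on top of it; stand the open water pot on the outer circle in front of the lamp with its knobbed cover centred on top; and stand the short jar on the remaining outer circle, so that the feeder is between pot and jar. Everything ends upright, centred on its place and let go; leave the tall jar, the vial and the stopper standing where they are.

Things in the scene. Friction and masses are not known exactly. Their poses are not given: they have to be found in the camera images.
- tray: White fixed tray, 170 (x, away from robot) by 270 mm (y, to robot's left), turned up to 17 deg. Floor top z = 4 mm; lip 10 mm high, 5 thick. Ridges along x at y = +-42.5 mm (5 wide, tops at 8 mm) part it into three lanes; a flat grey circle 72 mm across marks each lane's middle, at x = 0, y = -85, 0, +85 mm. Origin: centre of the underside, z up.
- lamp: Fixed lamp, black round foot, grey domed shade, 52 mm across, 64 high. Stands beyond the tray's far edge, in line with its left or right lane (about 140 mm in tray x, 85 mm to one side of the tray's centre). A white box with a dial, 30 x 60 x 55 mm high, stands likewise behind the other outer lane. Origin: centre of the underside, z up.
- ring: Short grey plastic ring, upright, open at both ends: outside diameter 60 mm, inside 40 mm, 30 mm high, about 80 g. At the start it stands, like all the loose things, on a 3 mm blue mat beside the tray. Origin: centre of the underside, z up.
- feeder: Grey plastic feeder: a plain solid cylinder 50 mm in diameter and 55 mm high, with a metal fitting 16 mm across on top (70 mm high in all), about 180 g. At the start it stands on the mat. Origin: centre of the underside, z up.
- pot: White open water pot, straight-sided: 58 mm outside diameter, wall 4 mm, 40 mm high, empty, about 60 g. At the start it stands open end up on the mat. Origin: centre of the underside, z up.
- cover: Cover of the water pot: a flat metal disc 68 mm in diameter and 4 mm thick with an upright black knob in its middle, 16 mm in diameter, its top 30 mm above the underside; about 40 g. No rim or lug underneath. At the start it lies knob up on the mat. Origin: centre of the underside, z up.
- jar: Short closed glass jar with a brass-coloured lid, 48 mm in diameter, 55 mm high in all, about 120 g; the shorter of the two such jars. At the start it stands on the mat. Origin: centre of the underside, z up.
- tall_jar: Tall closed glass jar with a brass-coloured lid, 48 mm in diameter, 90 mm high. Stands among the loose things on the mat; it stays there. Origin: centre of the underside, z up.
- vial: Slim loose glass vial with a white cap, 22 mm in diameter, 42 mm high, standing among the loose things on the mat; it stays there. Origin: centre of the underside, z up.
- stopper: Loose black tapered rubber stopper, 28 mm in diameter at the foot, 21 mm at the top, 24 mm high, standing among the loose things on the mat; it stays there. Origin: centre of the underside, z up.
There are look-alikes about, which are no part of the job. Leave any purple look-alike of the jar alone.

How it is judged:
By the outcome, as a careful person would: the job done as asked, in the order asked, and still so for the second after the job is handed in, with the robot touching nothing.
It also fails if it takes over 144 s, if anything falls off the work surface, if the arm or the gripper's body presses on something with over 40 N, if the wrist force passes 120 N, or if a joint passes its speed limit or range.

## Robot

A 6-joint arm with a two-finger parallel gripper is mounted at the origin on the work surface. World frame = base frame: x ahead of the robot, y to its left, z up, the work surface at z = 0. Lengths are in m, angles in rad, forces in N, time in s.
With the tool pointing down it reaches from about 0.3 to 1 m from the base axis. Payload 5.1 kg.
Tool frame: the origin (TCP) lies midway between the tips of the shut fingers; the grasp point (between the pads) lies 19 mm behind it (pinch_z is the distance from the TCP to the grasp point, in m); z points along the fingers, y is the line along which they close (so a half turn about z gives the same grasp; the last joint's range is limited). The gripper opens to 95 mm and grips with 3 to 60 N. Pads are 20 mm wide; open, the fingers measure 119 mm over their backs; the gripper's body (75 mm by 180 mm) begins 59 mm behind the grasp point.
Start: joints at [-1.402, 0.124, 1.65, -0, 1.367, -0.083], TCP at [0.162, -0.629, 0.215] pointing down, gripper open.
Joint ranges: [-2.61, 2.61], [-1.02, 2.33], [0.03, 2.71], [-1.35, 4.49], [0.32, 2.68], [-2.91, 2.91]. Speed limits (rad/s): [2.57, 2.57, 3.14, 3.14, 3.14, 3.14].

## Interface

Orientations are given as [roll, pitch, yaw] about the fixed x, y, z axes, in that order (R = Rz(yaw) Ry(pitch) Rx(roll)).
In Python, from station import * gives the robot as it stands.
- The arm moves only by the tool move_arm, never from a script. Its argument "commands" is a list of rows, each a list of 2 entries, a list of its own where there are three numbers: the shift along the tool's x, y, z in units of 0.04 m (1.0 is 0.04 m), then the turn, a rotation vector about the tool's x, y, z in units of 8 degrees (1.0 is 8 degrees). In form: [[[tx, ty, tz], [wx, wy, wz]], ...]. A call has exactly 10 rows; each row shifts and turns the commanded pose from where the row before left it, along the tool's axes as they then stand; what a row does not reach is not made up. A row lasts 1/10 s, in which the tool goes at most 50 mm and 8.59 degrees, less where a joint would pass 70% of its speed; a pose out of reach is approached as far as the arm can. A call with a number of a shift or a turn outside -1 to 1 is refused whole. A call with a gripper value outside its range is refused whole. "grip" is the gripper command: -1 is shut, 1 is fully open, values between are in proportion, set as the call begins (left out, the last holds). The fingers move at their own pace and stop on an object; "force" is the grip in N (left out, the last holds). Time passes only in rows, so rows that do not move let the fingers close, or fill a call up. It gives the time, the measured TCP pose, the force, the opening and the grip force at its end, in the units of the state.
- get_state(): the state, without advancing time (a new reading comes with each control period).
- snapshot(name): name is "scene" or "side" or "wrist"; returns the picture (400x640x3 uint8, blue, green, red); there is no depth.
- camera_model(name): a dict with "fx", "fy", "cx", "cy" (pixels), "k1" (the pictures are not rectified: a ray, as slopes to the right and down, at radius r is drawn at 1 + k1 r^2 times it, then the intrinsics apply), "rvec" (rotation vector, rad) and "tvec" (3), from world to camera coordinates, as OpenCV has them; the wrist camera has in their place "hand_eye" (4x4, takes a point from camera to tool coordinates, whose origin is the TCP and whose axes are the flange's). Camera axes: x right, y down, z forward; pixel columns grow to the right and rows downward; lengths in m; the calibration is good to about 2 mm. A picture is of the moment at which its call begins: read the wrist's pose just before it. camera_model takes no time and is no camera call.
- job_done(): hands the job in; it is judged then, once.
The state is a dict: "clock": time; "joint_positions": joint angles; "qvel": joint speeds; "tau": joint torques, N m; "tool_pos": TCP position; "ee_rot": TCP orientation; "wrist_force": force on the tool from outside, world axes, zero at the start; "torque": the same for the moment, N m; "grip_width": finger opening in m; "grasp_force": force on a finger pad.
Only numpy, scipy, OpenCV 4.12 (cv2) and the standard library are available. Lean on these libraries where they do the work, as an engineer would, in place of code of your own. Each camera call takes 0.05 s, during which the arm holds its last target. There are 200 camera calls.

## Working session

There is one attempt and no reset: what is moved stays moved. The work goes in short steps, Python scripts to look and compute and a tool call to move; the robot and the scene stay as the last step left them, time stands still between calls to the robot, and variables do not carry over. Pictures are saved under pics/ and viewed, at most 14 in all, crops included, and the job is handed in when it is done.

Besides the shell and the picture viewer there is one more tool, called in YAML: its name, and indented under it one key for each argument. move_arm: Moves the arm, as the interface text tells. Shifts and turns lie within -1 to 1; 1 stands for 0.04 m of shift or 8 degrees of turn. Its arguments: {"type":"object","properties":{"commands":{"type":"array"},"grip":{"type":"number"},"force":{"type":"number"}},"required":["commands"]}

```bash
ls; mkdir -p pics
python3 - <<'E'
from station import *
import cv2
print(get_state())
for n in ("scene","side","wrist"):
    print(n,camera_model(n)); cv2.imwrite(f"pics/{n}0.png",snapshot(n))
E
```

```text
pics
{'clock': 0.0, 'joint_positions': array([-1.40161186e+00,  1.24505574e-01,  1.65166708e+00, -1.60686799e-05,
        1.36746902e+00, -8.26000679e-02]), 'qvel': array([ 1.10224946e-03,  9.37312766e-04, -4.44844121e-06, -9.11611822e-04,
       -1.06428457e-06, -2.61176370e-04]), 'tau': array([ 1.11843347e-03, -4.17600989e+01, -3.59932244e+01,  7.74541218e-02,
        4.92436183e-02, -1.87573992e-04]), 'tool_pos': array([ 0.16179646, -0.6288866 ,  0.21339082]), 'ee_rot': array([-3.13954933e+00, -1.53379024e-04,  2.51787638e-01]), 'wrist_force': array([-0.47303336,  0.21892712, -0.34951875]), 'torque': array([-0.02865427,  0.03956405, -0.01851043]), 'grasp_force': 0.0, 'grip_width': 0.0950510564127916}
scene {'fx': 443.1831980222448, 'fy': 443.1831980222448, 'cx': 324.1108733822606, 'cy': 193.51143600316075, 'k1': -0.06896238155382746, 'rvec': array([ 1.62601554,  1.71668217, -0.83882318]), 'tvec': array([ 0.03408695, -0.27301434,  1.37196291])}
side {'fx': 383.30230347671016, 'fy': 383.30230347671016, 'cx': 319.41877721168885, 'cy': 198.9895968354738, 'k1': -0.09031904210327511, 'rvec': array([ 0.76534974, -2.60149374,  1.06208899]), 'tvec': array([0.45980648, 0.22926798, 0.57784403])}
wrist {'fx': 324.0689706836352, 'fy': 324.0689706836352, 'cx': 317.8721115042696, 'cy': 201.8452459971568, 'k1': -0.02949930706200091, 'hand_eye': array([[-1.22416640e-04, -9.64505471e-01, -2.64062836e-01,
         7.38658150e-02],
       [ 9.99999972e-01, -1.71454311e-04,  1.62658195e-04,
        -8.68296071e-04],
       [-2.02159431e-04, -2.64062809e-01,  9.64505465e-01,
        -1.70606796e-01],
       [ 0.00000000e+00,  0.00000000e+00,  0.00000000e+00,
         1.00000000e+00]])}
```

View pics/scene0.png

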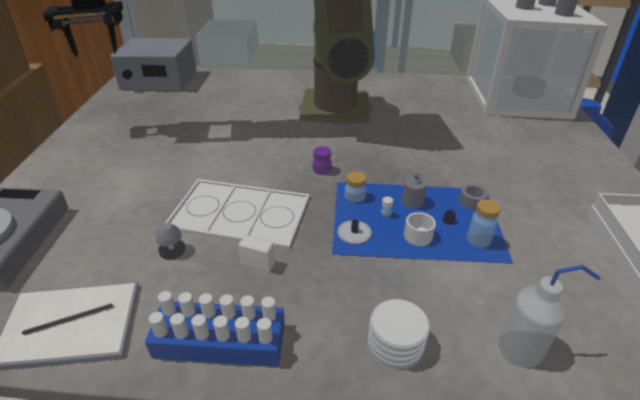

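View pics/side0.png

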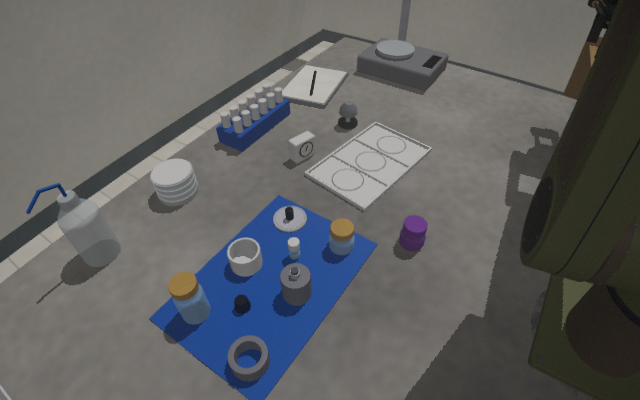

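The scene view shows the tray at left centre (circles near (203,206), (240,211), (278,216)). The lamp at (168,238) is behind the tray's left lane in the image, which is robot right. On the mat are the jar (356,187), feeder (414,192), ring (475,196), cover (355,230), pot (420,229), vial (387,207), stopper (450,216) and tall jar (486,223). The purple look-alike is at (322,160).

```bash
cat > h.py <<'E'
import numpy as np, cv2
from scipy.spatial.transform import Rotation as Ro
from station import *
def pose(s=None):
    s=s or get_state()
    return Ro.from_euler('xyz',s['ee_rot']).as_matrix(), np.array(s['tool_pos'])
def cam(name,s=None):
    "centre C and rotation cam->world, K"
    m=camera_model(name)
    if name=='wrist':
        R,t=pose(s); H=np.array(m['hand_eye']); return R@H[:3,3]+t, R@H[:3,:3], m
    R=cv2.Rodrigues(np.array(m['rvec']))[0]; return -R.T@m['tvec'], R.T, m
def rays(name,uv,s=None):
    C,R,m=cam(name,s); uv=np.atleast_2d(uv).astype(float)
    d=(uv-[m['cx'],m['cy']])/[m['fx'],m['fy']]; x=d.copy()
    for _ in range(20): x=d/(1+m['k1']*(x**2).sum(1,keepdims=True))
    return C,(R@np.c_[x,np.ones(len(x))].T).T
def plane(name,uv,z,s=None):
    C,d=rays(name,uv,s); return (C+d*((z-C[2])/d[:,2:]))[:,:2]
def proj(name,P,s=None):
    C,R,m=cam(name,s); p=(np.atleast_2d(P)-C)@R; x=p[:,:2]/p[:,2:]
    return x*(1+m['k1']*(x**2).sum(1,keepdims=True))*[m['fx'],m['fy']]+[m['cx'],m['cy']]
def fitc(P):
    "circle fit x,y,r, robust"
    P=np.asarray(P); 
    for _ in range(4):
        A=np.c_[2*P,np.ones(len(P))]; c=np.linalg.lstsq(A,(P**2).sum(1),rcond=None)[0]
        r=np.sqrt(c[2]+c[0]**2+c[1]**2); e=abs(np.hypot(*(P-c[:2]).T)-r); P=P[e<=max(2*np.median(e),3e-4)]
    return c[0],c[1],r,len(P)
E
python3 - <<'E'
from h import *
np.set_printoptions(precision=3,suppress=True)
D={'jar':((356,179),(342,228),.058),'feeder':((414,185),(295,272),.058),'ring':((475,190),(248,356),.033),'cover':((355,231),(290,219),.007),
'pot':((420,222),(244,252),.043),'vial':((388,200),(294,242),.045),'stopper':((450,212),(242,299),.027),'tall':((487,209),(184,286),.093),'purple':((322,152),(415,223),.055),
'cL':((203,206),(392,145),.004),'cM':((240,211),(371,160),.004),'cR':((278,216),(348,180),.004),'lamp':((169,248),(348,123),.004)}
for k,(a,b,z) in D.items(): print(k,plane('scene',a,z)[0],plane('side',b,z)[0])
E
```

```text
jar [0.473 0.057] [0.459 0.063]
feeder [0.487 0.181] [0.476 0.183]
ring [0.462 0.322] [0.459 0.326]
cover [0.584 0.057] [0.58 0.06]
pot [0.59  0.183] [0.581 0.19 ]
vial [0.526 0.124] [0.519 0.126]
stopper [0.536 0.255] [0.531 0.257]
tall [0.604 0.3  ] [0.584 0.312]
purple [ 0.363 -0.023] [ 0.355 -0.02 ]
cL [ 0.521 -0.274] [ 0.514 -0.272]
cM [ 0.533 -0.19 ] [ 0.53  -0.193]
cR [ 0.544 -0.106] [ 0.541 -0.104]
lamp [ 0.654 -0.307] [ 0.652 -0.296]
```

move_arm:
  commands:
    - [[1,0,-0.2],[0,0,-0.9]]
    - [[1,0,-0.2],[0,0,-0.9]]
    - [[1,0,-0.2],[0,0,-0.9]]
    - [[1,0,-0.2],[0,0,-0.9]]
    - [[1,0,-0.2],[0,0,-0.9]]
    - [[1,0,-0.2],[0,0,-0.9]]
    - [[1,0,-0.2],[0,0,-0.9]]
    - [[1,0,-0.2],[0,0,-0.9]]
    - [[1,0,-0.2],[0,0,-0.9]]
    - [[0,0,0],[0,0,-0.35]]
  grip: 1

```text
clock: 1.15
tool_pos: [0.4124, -0.3924, 0.2883]
ee_rot: [3.139, 0.0, 1.439]
wrist_force: [-0.9, -0.3, 0.5]
grip_width: 0.0952
grasp_force: 0.0
```

```bash
cat >> h.py <<'E'
def go(x,y,z,yaw=None):
    "print total shifts along tool axes (units), and turn units"
    R,t=pose(); d=R.T@(np.array([x,y,z])-t)/.04; ps=get_state()['ee_rot']
    print('at',t.round(4),'rpy deg',np.degrees(ps).round(2),'shift units',d.round(3), 'wz units',None if yaw is None else round((np.degrees(ps[2])-yaw)/8,3))
E
python3 -c "
from h import *
go(.53,-.13,.30,82)"
```

```text
at [ 0.4124 -0.3924  0.2883] rpy deg [1.7987e+02 2.0000e-02 8.2470e+01] shift units [ 6.889  2.055 -0.292] wz units 0.059
```

move_arm:
  commands:
    - [[0.9,0.25,0],[0,0,0]]
    - [[0.9,0.25,0],[0,0,0]]
    - [[0.9,0.25,0],[0,0,0]]
    - [[0.9,0.25,0],[0,0,0]]
    - [[0.9,0.25,0],[0,0,0]]
    - [[0.9,0.25,0],[0,0,0]]
    - [[0.9,0.25,0],[0,0,0]]
    - [[0.6,0.25,0],[0,0,0]]
    - [[0,0,0],[0,0,0]]
    - [[0,0,0],[0,0,0]]

```text
clock: 2.15
tool_pos: [0.528, -0.1333, 0.2863]
ee_rot: [-3.141, 0.0, 1.433]
wrist_force: [-0.9, -0.2, 0.2]
grip_width: 0.095
grasp_force: 0.0
```

Run:
```python
from h import *
import pickle
s=get_state(); im=snapshot('wrist'); cv2.imwrite('pics/w_tray.png',im); pickle.dump(s,open('s_tray.pkl','wb'))
print(proj('wrist',[[.53,-.19,.004]],s)); go(.53,.23,.36,82)
```

```text
[[325.3036512  206.23239651]]
at [ 0.5278 -0.1339  0.2864] rpy deg [-1.7996e+02  2.0000e-02  8.2020e+01] shift units [ 9.016 -1.209 -1.844] wz units 0.003
```

View pics/w_tray.png

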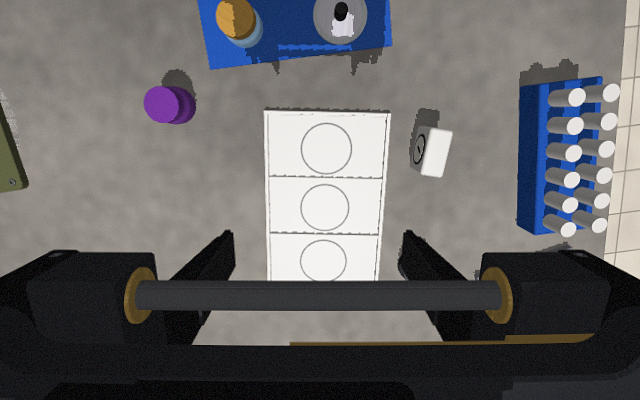

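The wrist view shows the three tray circles at (326,148), (325,207) and (323,261). The jar and cover are at the top edge, and the gripper hides the lower third.

move_arm:
  commands:
    - [[0.8,-0.1,-0.2],[0,0,0]]
    - [[0.8,-0.1,-0.2],[0,0,0]]
    - [[0.8,-0.1,-0.2],[0,0,0]]
    - [[0.8,-0.1,-0.2],[0,0,0]]
    - [[0.8,-0.1,-0.2],[0,0,0]]
    - [[0.8,-0.1,-0.2],[0,0,0]]
    - [[0.8,-0.1,-0.2],[0,0,0]]
    - [[0.8,-0.1,-0.2],[0,0,0]]
    - [[0.4,-0.1,-0.2],[0,0,0]]
    - [[0,0,0],[0,0,0]]

```text
clock: 3.2
tool_pos: [0.5306, 0.1413, 0.3599]
ee_rot: [3.14, -0.001, 1.433]
wrist_force: [0.4, -0.3, 0.2]
grip_width: 0.0951
grasp_force: 0.0
```

Run:
```python
from h import *
import pickle
s=get_state(); im=snapshot('wrist'); cv2.imwrite('pics/w_mat.png',im); pickle.dump(s,open('s_mat.pkl','wb'))
print(s['tool_pos'])
# tray circles
st=pickle.load(open('s_tray.pkl','rb')); t=cv2.imread('pics/w_tray.png'); g=cv2.cvtColor(t,cv2.COLOR_BGR2GRAY)
for u,v in ((326,148),(325,207),(323,261)):
    # ray march outward for the darkest pixel near the expected radius
    P=[]
    gg=g.astype(np.float32)
    for a in np.arange(0,2*np.pi,.05):
        r=np.arange(17,30,.2); x=(u+r*np.cos(a)).astype(np.float32); y=(v+r*np.sin(a)).astype(np.float32)
        if y.max()>278: continue
        p=cv2.remap(gg,x[None],y[None],cv2.INTER_LINEAR)[0]
        if v>250: p=p[:55]
        i=p.argmin(); P.append((x[i],y[i]))
    print('circle',np.round(fitc(plane('wrist',P,.004,st)),4))
```

```text
[0.5305771  0.14126045 0.35994825]
circle [ 5.419e-01 -1.078e-01  3.480e-02  6.300e+01]
circle [ 5.283e-01 -1.919e-01  3.470e-02  8.400e+01]
circle [ 5.148e-01 -2.760e-01  3.480e-02  5.500e+01]
```

View pics/w_mat.png

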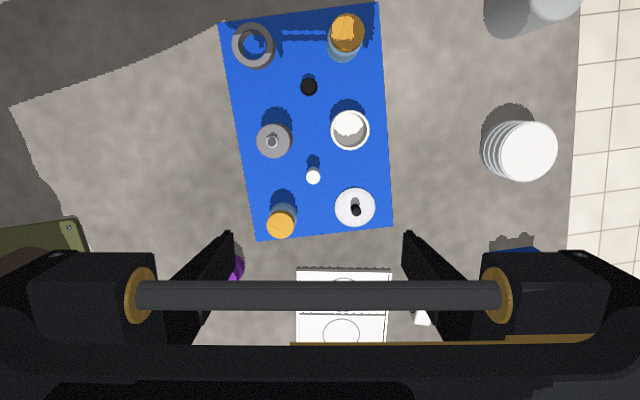

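The mat view shows the ring (252,44), tall jar (347,33), stopper (309,86), feeder (273,141), pot (349,130), vial (313,176), jar lid (281,224) and cover (354,207).

```bash
cat >> h.py <<'E'
def circ(name,im,s,uv,r,z,span=.006,n=4):
    "circle of radius ~r at height z near pixel uv: strongest edges along radii, then a fit"
    g=cv2.GaussianBlur(im,(0,0),.8).astype(np.float32); c=plane(name,uv,z,s)[0]
    a=np.arange(0,2*np.pi,.06); rr=np.linspace(r-span,r+span,41)
    for _ in range(n):
        W=c+rr[None,:,None]*np.stack([np.cos(a),np.sin(a)],1)[:,None]
        q=proj(name,np.c_[W.reshape(-1,2),np.full(W.size//2,z)],s).astype(np.float32)
        p=cv2.remap(g,q[:,0].reshape(len(a),-1).copy(),q[:,1].reshape(len(a),-1).copy(),cv2.INTER_LINEAR)
        i=np.linalg.norm(p[:,4:]-p[:,:-4],axis=2).argmax(1)+2
        f=fitc(W[np.arange(len(a)),i]); c=np.array(f[:2])
    return np.round(f,4)
E
python3 - <<'E'
from h import *
import pickle
s=pickle.load(open('s_mat.pkl','rb')); im=cv2.imread('pics/w_mat.png')
for k,uv,r,z in (('ring',(252,44),.03,.033),('ringin',(252,44),.02,.033),('feeder',(272,141),.025,.058),('fit',(272,141),.008,.073),('pot',(349,128),.029,.043),('cover',(354,207),.034,.007),('knob',(355,208),.008,.033),('jar',(281,224),.024,.058),('vial',(313,176),.010,.045),('tall',(347,30),.024,.093)):
    print(k,circ('wrist',im,s,uv,r,z))
go(.46,.324,.20)
E
```

```text
ring [4.626e-01 3.202e-01 3.120e-02 8.100e+01]
ringin [4.608e-01 3.220e-01 1.980e-02 6.000e+01]
feeder [4.708e-01 1.865e-01 2.450e-02 6.900e+01]
fit [4.727e-01 1.906e-01 8.800e-03 6.500e+01]
pot [5.839e-01 1.857e-01 2.900e-02 6.100e+01]
cover [5.807e-01 5.570e-02 3.420e-02 7.100e+01]
knob [5.799e-01 5.960e-02 9.100e-03 1.030e+02]
jar [4.594e-01 5.820e-02 2.100e-02 5.500e+01]
vial [5.200e-01 1.241e-01 1.080e-02 6.500e+01]
tall [5.893e-01 3.066e-01 2.190e-02 6.900e+01]
at [0.5305 0.1402 0.3591] rpy deg [1.7994e+02 2.0000e-02 8.2030e+01] shift units [ 4.307 -2.386  3.974] wz units None
```

move_arm:
  commands:
    - [[0.6,-0.3,0.6],[0,0,0.15]]
    - [[0.6,-0.3,0.6],[0,0,0]]
    - [[0.6,-0.3,0.6],[0,0,0]]
    - [[0.6,-0.3,0.6],[0,0,0]]
    - [[0.6,-0.3,0.6],[0,0,0]]
    - [[0.6,-0.3,0.6],[0,0,0]]
    - [[0.6,-0.3,0.6],[0,0,0]]
    - [[0.1,-0.2,0.6],[0,0,0]]
    - [[0,0,0.1],[0,0,0]]
    - [[0,0,0],[0,0,0]]

```text
clock: 4.25
tool_pos: [0.4663, 0.3234, 0.1615]
ee_rot: [-3.14, 0.002, 1.409]
wrist_force: [0.2, 0.3, 0.4]
grip_width: 0.0952
grasp_force: 0.0
```

```bash
cat > look.py <<'E'
import sys
from h import *
# look.py picname x y z r [z r ...]: fit circles near world x,y from the wrist camera
s=get_state(); im=snapshot('wrist'); cv2.imwrite(f'pics/{sys.argv[1]}.png',im)
a=list(map(float,sys.argv[2:])); 
for z,r in zip(a[2::2],a[3::2]):
    uv=proj('wrist',[[a[0],a[1],z]],s)[0]; print(z,r,uv.round(0),circ('wrist',im,s,uv,r,z))
go(a[0],a[1],.1,80.85)
E
python3 look.py h_ring .461 .322 .033 .03 .033 .02
```

```text
0.033 0.03 [314. 197.] [4.614e-01 3.229e-01 2.930e-02 9.100e+01]
0.033 0.02 [314. 197.] [4.614e-01 3.228e-01 2.020e-02 1.000e+02]
at [0.4672 0.3239 0.1631] rpy deg [1.7997e+02 1.0000e-02 8.0720e+01] shift units [-0.071 -0.146  1.576] wz units -0.016
```

View pics/h_ring.png

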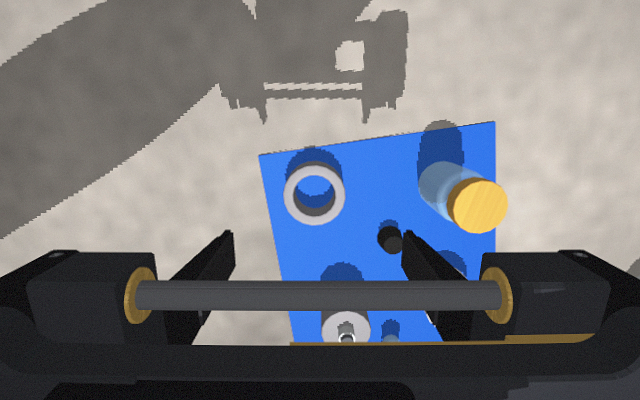

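move_arm:
  commands:
    - [[-0.04,-0.13,0.4],[0,0,0]]
    - [[0,0,0.6],[0,0,0]]
    - [[0,0,0.6],[0,0,0]]
    - [[0,0,0.6],[0,0,0]]
    - [[0,0,0.6],[0,0,0]]
    - [[0,0,0.5],[0,0,0]]
    - [[0,0,0.3],[0,0,0]]
    - [[0,0,0.2],[0,0,0]]
    - [[0,0,0],[0,0,0]]
    - [[0,0,0],[0,0,0]]

```text
clock: 5.3
tool_pos: [0.4616, 0.3247, 0.0116]
ee_rot: [3.14, -0.001, 1.411]
wrist_force: [-0.6, 0.6, 0.4]
grip_width: 0.0953
grasp_force: 0.0
```

```bash
python3 -c "
from h import *
go(.4614,.3228,.008,80.85);go(.4614,.3228,.008,80.85)"
```

```text
at [0.4616 0.3247 0.0116] rpy deg [ 1.7993e+02 -5.0000e-02  8.0820e+01] shift units [-0.047  0.002  0.089] wz units -0.004
at [0.4616 0.3247 0.0116] rpy deg [ 1.7993e+02 -5.0000e-02  8.0820e+01] shift units [-0.047  0.002  0.089] wz units -0.004
```

Close, with a small correction.

move_arm:
  commands:
    - [[-0.04,0,0.09],[0,0,0]]
    - [[0,0,0],[0,0,0]]
    - [[0,0,0],[0,0,0]]
    - [[0,0,0],[0,0,0]]
    - [[0,0,0],[0,0,0]]
    - [[0,0,0],[0,0,0]]
    - [[0,0,0],[0,0,0]]
    - [[0,0,0],[0,0,0]]
    - [[0,0,0],[0,0,0]]
    - [[0,0,0],[0,0,0]]
  grip: -0.1
  force: 15

```text
clock: 6.3
tool_pos: [0.4608, 0.3229, 0.0073]
ee_rot: [3.141, -0.0, 1.411]
wrist_force: [0.8, 0.3, 2.5]
grip_width: 0.0607
grasp_force: 15.0
```

move_arm:
  commands:
    - [[0,0,-0.7],[0,0,0]]
    - [[0,0,-1],[0,0,0]]
    - [[0,0,-1],[0,0,0]]
    - [[-0.5,0.15,-0.6],[0,0,0]]
    - [[-0.9,0.3,0],[0,0,0]]
    - [[-0.9,0.3,0],[0,0,0]]
    - [[-0.9,0.3,0],[0,0,0]]
    - [[-0.9,0.3,0],[0,0,0]]
    - [[-0.9,0.3,0],[0,0,0]]
    - [[-0.9,0.3,0],[0,0,0]]

```text
clock: 7.3
tool_pos: [0.4996, 0.076, 0.1385]
ee_rot: [-3.141, 0.0, 1.411]
wrist_force: [0.2, 0.7, -0.7]
grip_width: 0.0607
grasp_force: 15.0
```

move_arm:
  commands:
    - [[-0.9,0.3,0],[0,0,0]]
    - [[-0.9,0.3,0],[0,0,0]]
    - [[-0.9,0.3,0],[0,0,0]]
    - [[-0.9,0.3,0.3],[0,0,0]]
    - [[-0.9,0.3,0.5],[0,0,0]]
    - [[-0.9,0.2,0.6],[0,0,0]]
    - [[-0.6,0.05,0.6],[0,0,0]]
    - [[-0.3,0,0.3],[0,0,0]]
    - [[0,0,0],[0,0,0]]
    - [[0,0,0],[0,0,0]]

```text
clock: 8.3
tool_pos: [0.529, -0.1818, 0.0473]
ee_rot: [-3.141, -0.001, 1.411]
wrist_force: [0.8, 1.1, -0.2]
grip_width: 0.0605
grasp_force: 15.0
```

```bash
python3 -c "
from h import *
print(get_state()['grip_width']);go(.5283,-.1919,.010,80.85);snapshot('side');go(.5283,-.1919,.010,80.85)"
```

```text
0.06047968099025112
at [ 0.529  -0.1818  0.0473] rpy deg [-1.7999e+02 -3.0000e-02  8.0830e+01] shift units [-0.252  0.022  0.933] wz units -0.003
at [ 0.5297 -0.1818  0.0481] rpy deg [179.91  -0.    80.87] shift units [-0.255  0.004  0.953] wz units 0.002
```

move_arm:
  commands:
    - [[-0.25,0.01,0],[0,0,0]]
    - [[0,0,0.2],[0,0,0]]
    - [[0,0,0.2],[0,0,0]]
    - [[0,0,0.2],[0,0,0]]
    - [[0,0,0.15],[0,0,0]]
    - [[0,0,0.1],[0,0,0]]
    - [[0,0,0.05],[0,0,0]]
    - [[0,0,0],[0,0,0]]
    - [[0,0,0],[0,0,0]]
    - [[0,0,0],[0,0,0]]

```text
clock: 9.35
tool_pos: [0.5281, -0.1926, 0.0115]
ee_rot: [3.141, 0.0, 1.411]
wrist_force: [0.3, -0.5, -1.2]
grip_width: 0.0603
grasp_force: 15.0
```

```bash
python3 -c "
from h import *
print(get_state()['wrist_force']);go(.5283,-.1919,.0085,80.85);snapshot('side');go(.5283,-.1919,.0085,80.85)"
```

```text
[ 0.28128917 -0.53751288 -1.19506279]
at [ 0.5281 -0.1926  0.0115] rpy deg [1.7996e+02 1.0000e-02 8.0830e+01] shift units [0.018 0.003 0.074] wz units -0.003
at [ 0.528  -0.1926  0.0114] rpy deg [1.7996e+02 1.0000e-02 8.0820e+01] shift units [0.018 0.004 0.074] wz units -0.003
```

move_arm:
  commands:
    - [[0.015,0,0.05],[0,0,0]]
    - [[0,0,0.02],[0,0,0]]
    - [[0,0,0],[0,0,0]]
    - [[0,0,0],[0,0,0]]
    - [[0,0,0],[0,0,0]]
    - [[0,0,0],[0,0,0]]
    - [[0,0,0],[0,0,0]]
    - [[0,0,0],[0,0,0]]
    - [[0,0,0],[0,0,0]]
    - [[0,0,0],[0,0,0]]

```text
clock: 10.4
tool_pos: [0.5279, -0.1918, 0.0083]
ee_rot: [3.142, -0.0, 1.411]
wrist_force: [0.2, -0.2, 0.8]
grip_width: 0.0606
grasp_force: 15.0
```

move_arm:
  commands:
    - [[0,0,0],[0,0,0]]
    - [[0,0,0],[0,0,0]]
    - [[0,0,0],[0,0,0]]
    - [[0,0,0],[0,0,0]]
    - [[0,0,-0.5],[0,0,0]]
    - [[0,0,-1],[0,0,0]]
    - [[0,0,-1],[0,0,0]]
    - [[0,0,-1],[0,0,0]]
    - [[0,0,-0.3],[0,0,0]]
    - [[0,0,0],[0,0,0]]
  grip: 1

```text
clock: 11.4
tool_pos: [0.5293, -0.1925, 0.163]
ee_rot: [3.136, 0.002, 1.411]
wrist_force: [-0.4, -1.3, -0.3]
grip_width: 0.0952
grasp_force: 0.0
```

```bash
python3 look.py p_ring .5283 -.1919 .034 .03 .034 .02;  python3 -c "
from h import *
go(.472,.188,.16,80.85)"
```

```text
0.034 0.03 [317. 194.] [ 5.271e-01 -1.897e-01  3.100e-02  6.600e+01]
0.034 0.02 [317. 194.] [ 5.268e-01 -1.916e-01  2.010e-02  6.700e+01]
at [ 0.528  -0.1919  0.1604] rpy deg [1.7994e+02 2.0000e-02 8.0830e+01] shift units [0.003 0.005 1.51 ] wz units -0.003
at [ 0.528  -0.1919  0.1604] rpy deg [1.7994e+02 2.0000e-02 8.0830e+01] shift units [ 9.154e+00 -2.896e+00  4.000e-03] wz units -0.003
```

move_arm:
  commands:
    - [[1,-0.3,0],[0,0,0]]
    - [[1,-0.3,0],[0,0,0]]
    - [[1,-0.3,0],[0,0,0]]
    - [[1,-0.3,0],[0,0,0]]
    - [[1,-0.3,0],[0,0,0]]
    - [[1,-0.3,0],[0,0,0]]
    - [[1,-0.3,0],[0,0,0]]
    - [[1,-0.3,0],[0,0,0]]
    - [[0.8,-0.3,0],[0,0,0]]
    - [[0.35,-0.2,0],[0,0,0]]

```text
clock: 12.45
tool_pos: [0.4693, 0.1899, 0.1568]
ee_rot: [-3.136, 0.002, 1.413]
wrist_force: [-1.2, -0.2, -0.0]
grip_width: 0.0954
grasp_force: 0.0
```

```bash
python3 look.py x0 .472 .188 .058 .025 >/dev/null;  python3 look.py h_feed .472 .188 .058 .025 .073 .008
```

```text
0.058 0.025 [324. 205.] [4.710e-01 1.865e-01 2.430e-02 9.600e+01]
0.073 0.008 [324. 210.] [4.709e-01 1.876e-01 6.300e-03 8.700e+01]
at [0.4693 0.1892 0.157 ] rpy deg [-1.7971e+02  1.2000e-01  8.1020e+01] shift units [-0.016  0.078  1.424] wz units 0.022
```

View pics/h_feed.png

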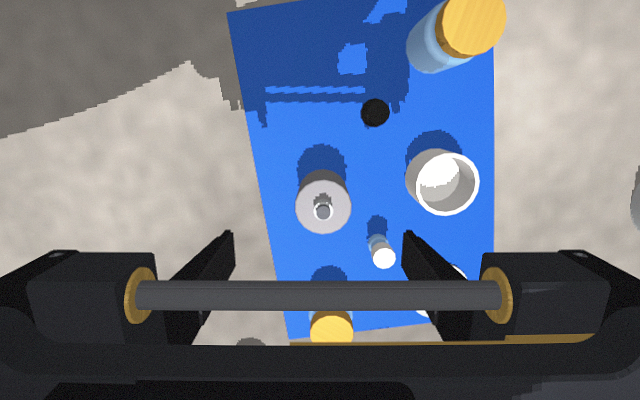

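move_arm:
  commands:
    - [[-0.06,0.05,0.4],[0,0,0]]
    - [[0,0,0.6],[0,0,0]]
    - [[0,0,0.6],[0,0,0]]
    - [[0,0,0.6],[0,0,0]]
    - [[0,0,0.6],[0,0,0]]
    - [[0,0,0.4],[0,0,0]]
    - [[0,0,0.2],[0,0,0]]
    - [[0,0,0],[0,0,0]]
    - [[0,0,0],[0,0,0]]
    - [[0,0,0],[0,0,0]]

```text
clock: 13.55
tool_pos: [0.4742, 0.1852, 0.0252]
ee_rot: [3.14, -0.001, 1.41]
wrist_force: [-0.2, -0.2, -0.3]
grip_width: 0.0951
grasp_force: 0.0
```

move_arm:
  commands:
    - [[0,0,0],[0,0,0]]
    - [[0,0,0],[0,0,0]]
    - [[0,0,0],[0,0,0]]
    - [[0,0,0],[0,0,0]]
    - [[0,0,0],[0,0,0]]
    - [[0,0,0],[0,0,0]]
    - [[0,0,0],[0,0,0]]
    - [[0,0,0],[0,0,0]]
    - [[0,0,0],[0,0,0]]
    - [[0,0,0],[0,0,0]]
  grip: -0.3
  force: 20

```text
clock: 14.55
tool_pos: [0.4731, 0.1853, 0.0242]
ee_rot: [-3.141, 0.0, 1.411]
wrist_force: [-1.9, 0.2, 1.2]
grip_width: 0.0497
grasp_force: 20.0
```

```bash
python3 -c "
from h import *
go(.471,.1868,.02);snapshot('side');go(.471,.1868,.02)"
```

```text
at [0.4731 0.1853 0.0242] rpy deg [-179.97    0.     80.82] shift units [ 0.028 -0.057  0.106] wz units None
at [0.4731 0.1853 0.0242] rpy deg [-179.98    0.     80.83] shift units [ 0.029 -0.058  0.106] wz units None
```

move_arm:
  commands:
    - [[0,0,-0.7],[0,0,0]]
    - [[0,0,-1],[0,0,0]]
    - [[-0.3,0.1,-1],[0,0,0]]
    - [[-0.8,0.25,-0.5],[0,0,0]]
    - [[-0.9,0.3,0],[0,0,0]]
    - [[-0.9,0.3,0],[0,0,0]]
    - [[-0.9,0.3,0],[0,0,0]]
    - [[-0.9,0.3,0],[0,0,0]]
    - [[-0.9,0.3,0],[0,0,0]]
    - [[-0.9,0.3,0],[0,0,0]]

```text
clock: 15.6
tool_pos: [0.5166, -0.0868, 0.1518]
ee_rot: [3.141, 0.0, 1.41]
wrist_force: [1.1, 0.0, -2.2]
grip_width: 0.0497
grasp_force: 20.0
```

move_arm:
  commands:
    - [[-0.9,0.3,0],[0,0,0]]
    - [[-0.9,0.3,0],[0,0,0]]
    - [[-0.6,0.1,0.2],[0,0,0]]
    - [[-0.2,0.02,0.4],[0,0,0]]
    - [[0,0,0.6],[0,0,0]]
    - [[0,0,0.4],[0,0,0]]
    - [[0,0,0.2],[0,0,0]]
    - [[0,0,0],[0,0,0]]
    - [[0,0,0],[0,0,0]]
    - [[0,0,0],[0,0,0]]

```text
clock: 16.6
tool_pos: [0.5295, -0.1925, 0.0816]
ee_rot: [3.139, 0.001, 1.411]
wrist_force: [0.1, -0.2, -1.9]
grip_width: 0.0499
grasp_force: 20.0
```

```bash
python3 -c "
from h import *
s=get_state();im=snapshot('side');cv2.imwrite('pics/side_feed.png',im[80:260,250:570]); 
snapshot('scene');go(.528,-.1925,.0555,80.85)"
```

```text
at [ 0.5294 -0.1925  0.0815] rpy deg [1.7988e+02 4.0000e-02 8.0840e+01] shift units [-0.004 -0.036  0.65 ] wz units -0.001
```

move_arm:
  commands:
    - [[0,-0.03,0.2],[0,0,0]]
    - [[0,0,0.2],[0,0,0]]
    - [[0,0,0.1],[0,0,0]]
    - [[0,0,0.05],[0,0,0]]
    - [[0,0,0.05],[0,0,0]]
    - [[0,0,0],[0,0,0]]
    - [[0,0,0],[0,0,0]]
    - [[0,0,0],[0,0,0]]
    - [[0,0,0],[0,0,0]]
    - [[0,0,0],[0,0,0]]

```text
clock: 17.7
tool_pos: [0.5275, -0.1922, 0.0564]
ee_rot: [3.141, 0.0, 1.411]
wrist_force: [0.2, 0.1, -1.5]
grip_width: 0.0495
grasp_force: 20.0
```

```bash
python3 -c "
from h import *
snapshot('scene');print(get_state()['wrist_force']);go(.528,-.1925,.0552,80.85)
im=snapshot('wrist');cv2.imwrite('pics/w_feed.png',im)"
```

```text
[ 0.2593672   0.74762242 -1.16112225]
at [ 0.5275 -0.1922  0.0564] rpy deg [179.99   0.    80.83] shift units [-0.005  0.014  0.03 ] wz units -0.003
```

View pics/w_feed.png

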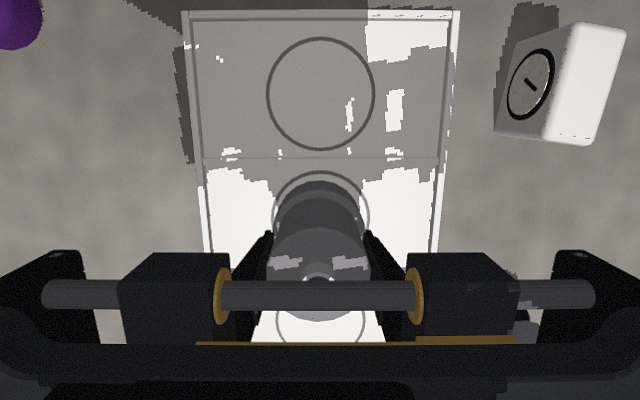

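The feeder sits over the ring, concentric with the middle circle (~(320,215)). The right-hand circle is at (321,94). I'll lower the last millimetre and let go.

move_arm:
  commands:
    - [[0,0.01,0.03],[0,0,0]]
    - [[0,0,0],[0,0,0]]
    - [[0,0,0],[0,0,0]]
    - [[0,0,0],[0,0,0]]
    - [[0,0,0],[0,0,0]]
    - [[0,0,0],[0,0,0]]
    - [[0,0,0],[0,0,0]]
    - [[0,0,0],[0,0,0]]
    - [[0,0,0],[0,0,0]]
    - [[0,0,0],[0,0,0]]

```text
clock: 18.8
tool_pos: [0.528, -0.1923, 0.0552]
ee_rot: [3.141, 0.0, 1.411]
wrist_force: [0.6, 0.1, 0.1]
grip_width: 0.0499
grasp_force: 20.0
```

move_arm:
  commands:
    - [[0,0,0],[0,0,0]]
    - [[0,0,0],[0,0,0]]
    - [[0,0,0],[0,0,0]]
    - [[0,0,0],[0,0,0]]
    - [[0,0,-0.5],[0,0,0]]
    - [[0,0,-1],[0,0,0]]
    - [[0,0,-1],[0,0,0]]
    - [[0,0,-1],[0,0,0]]
    - [[0,0,-0.5],[0,0,0]]
    - [[0,0,0],[0,0,0]]
  grip: 1

```text
clock: 19.8
tool_pos: [0.5298, -0.1932, 0.2197]
ee_rot: [3.134, 0.002, 1.411]
wrist_force: [0.7, -0.7, -0.5]
grip_width: 0.0954
grasp_force: 0.0
```

```bash
python3 -c "
from h import *
[snapshot('side') for _ in range(3)]";python3 look.py p_feed .528 -.1919 .089 .025 .034 .03;  python3 -c "
from h import *
go(.584,.1857,.16,80.85)"
```

```text
0.089 0.025 [320. 196.] [ 5.275e-01 -1.911e-01  2.440e-02  5.800e+01]
0.034 0.03 [320. 184.] [ 5.267e-01 -1.887e-01  3.000e-02  3.300e+01]
at [ 0.5266 -0.1917  0.2124] rpy deg [-1.7978e+02 -6.0000e-02  8.0820e+01] shift units [-2.000e-03  4.500e-02  2.811e+00] wz units -0.003
at [ 0.5266 -0.1917  0.2124] rpy deg [-1.7978e+02 -6.0000e-02  8.0820e+01] shift units [ 9.542 -0.084  1.322] wz units -0.003
```

move_arm:
  commands:
    - [[1,0,0],[0,0,0]]
    - [[1,0,0],[0,0,0]]
    - [[1,0,0],[0,0,0]]
    - [[1,0,0],[0,0,0]]
    - [[1,0,0],[0,0,0]]
    - [[1,0,0.3],[0,0,0]]
    - [[1,0,0.3],[0,0,0]]
    - [[1,0,0.3],[0,0,0]]
    - [[1,0,0.3],[0,0,0]]
    - [[0.5,-0.1,0.1],[0,0,0]]

```text
clock: 21.0
tool_pos: [0.5824, 0.1859, 0.1585]
ee_rot: [-3.135, 0.002, 1.413]
wrist_force: [-0.3, -1.2, 0.5]
grip_width: 0.095
grasp_force: 0.0
```

```bash
python3 -c "
from h import *
[snapshot('side') for _ in range(5)]";python3 look.py h_pot .584 .1857 .043 .029 .043 .025
```

```text
0.043 0.029 [319. 194.] [5.840e-01 1.859e-01 2.890e-02 9.500e+01]
0.043 0.025 [319. 194.] [5.840e-01 1.859e-01 2.880e-02 8.300e+01]
at [0.5842 0.1825 0.1624] rpy deg [-1.7995e+02  4.0000e-02  8.0770e+01] shift units [ 0.079 -0.017  1.561] wz units -0.009
```

move_arm:
  commands:
    - [[0.08,-0.02,0.4],[0,0,0]]
    - [[0,0,0.6],[0,0,0]]
    - [[0,0,0.6],[0,0,0]]
    - [[0,0,0.6],[0,0,0]]
    - [[0,0,0.6],[0,0,0]]
    - [[0,0,0.5],[0,0,0]]
    - [[0,0,0.3],[0,0,0]]
    - [[0,0,0.1],[0,0,0]]
    - [[0,0,0],[0,0,0]]
    - [[0,0,0],[0,0,0]]

```text
clock: 22.3
tool_pos: [0.5851, 0.1869, 0.0162]
ee_rot: [3.14, -0.001, 1.41]
wrist_force: [0.2, -0.5, 0.1]
grip_width: 0.0951
grasp_force: 0.0
```

move_arm:
  commands:
    - [[0,0,0],[0,0,0]]
    - [[0,0,0],[0,0,0]]
    - [[0,0,0],[0,0,0]]
    - [[0,0,0],[0,0,0]]
    - [[0,0,0],[0,0,0]]
    - [[0,0,0],[0,0,0]]
    - [[0,0,0],[0,0,0]]
    - [[0,0,0],[0,0,0]]
    - [[0,0,0],[0,0,0]]
    - [[0,0,0],[0,0,0]]
  grip: -0.1
  force: 12

```text
clock: 23.3
tool_pos: [0.5842, 0.1869, 0.0152]
ee_rot: [3.141, -0.0, 1.411]
wrist_force: [-0.5, 0.2, 1.1]
grip_width: 0.0586
grasp_force: 12.0
```

```bash
python3 -c "
from h import *
go(.5840,.1859,.014);snapshot('side');go(.5840,.1859,.014); go(.5148,-.2760,.16)"
```

```text
at [0.5842 0.1869 0.0152] rpy deg [ 1.7999e+02 -1.0000e-02  8.0830e+01] shift units [-0.025 -0.001  0.029] wz units None
at [0.5842 0.1868 0.0152] rpy deg [ 1.800e+02 -1.000e-02  8.083e+01] shift units [-0.024 -0.001  0.029] wz units None
at [0.5842 0.1868 0.0152] rpy deg [ 1.800e+02 -1.000e-02  8.083e+01] shift units [-11.699   0.132  -3.622] wz units None
```

move_arm:
  commands:
    - [[0,0,-0.6],[0,0,0]]
    - [[0,0,-1],[0,0,0]]
    - [[0,0,-1],[0,0,0]]
    - [[-0.6,0,-1],[0,0,0]]
    - [[-1,0,0],[0,0,0]]
    - [[-1,0,0],[0,0,0]]
    - [[-1,0,0],[0,0,0]]
    - [[-1,0,0],[0,0,0]]
    - [[-1,0,0],[0,0,0]]
    - [[-1,0,0],[0,0,0]]

```text
clock: 24.35
tool_pos: [0.5413, -0.0753, 0.1588]
ee_rot: [-3.141, 0.0, 1.411]
wrist_force: [-0.4, 0.4, -0.2]
grip_width: 0.0584
grasp_force: 12.0
```

move_arm:
  commands:
    - [[-1,0,0],[0,0,0]]
    - [[-1,0,0],[0,0,0]]
    - [[-1,0.1,0],[0,0,0]]
    - [[-1,0.03,0],[0,0,0]]
    - [[-0.8,0,0],[0,0,0]]
    - [[-0.28,0,0.4],[0,0,0]]
    - [[0,0,0.8],[0,0,0]]
    - [[0,0,0.8],[0,0,0]]
    - [[0,0,0.5],[0,0,0]]
    - [[0,0,0.2],[0,0,0]]

```text
clock: 25.35
tool_pos: [0.5125, -0.2729, 0.0467]
ee_rot: [-3.135, -0.003, 1.411]
wrist_force: [0.0, 0.9, -0.9]
grip_width: 0.0586
grasp_force: 12.0
```

```bash
python3 -c "
from h import *
[snapshot('side') for _ in range(4)]
s=get_state();print(s['grip_width']);go(.515,-.275,.0162,80.85)"
```

```text
0.058498534127390006
at [ 0.5154 -0.2752  0.0518] rpy deg [1.7994e+02 2.0000e-02 8.0850e+01] shift units [ 0.003 -0.012  0.889] wz units 0.0
```

move_arm:
  commands:
    - [[0,-0.01,0.2],[0,0,0]]
    - [[0,0,0.25],[0,0,0]]
    - [[0,0,0.2],[0,0,0]]
    - [[0,0,0.1],[0,0,0]]
    - [[0,0,0.08],[0,0,0]]
    - [[0,0,0.03],[0,0,0]]
    - [[0,0,0],[0,0,0]]
    - [[0,0,0],[0,0,0]]
    - [[0,0,0],[0,0,0]]
    - [[0,0,0],[0,0,0]]

```text
clock: 26.55
tool_pos: [0.5145, -0.2753, 0.0169]
ee_rot: [3.141, 0.0, 1.411]
wrist_force: [-0.2, 0.1, -1.3]
grip_width: 0.0587
grasp_force: 12.0
```

```bash
python3 -c "
from h import *
print(get_state()['wrist_force']);go(.515,-.275,.0162,80.85)"
```

```text
[-0.19831052  0.09539068 -1.30683663]
at [ 0.5145 -0.2753  0.0169] rpy deg [1.7998e+02 1.0000e-02 8.0830e+01] shift units [0.009 0.01  0.018] wz units -0.003
```

Within 1 mm, so I'll lower and release, then go for the cover.

move_arm:
  commands:
    - [[0,0,0.02],[0,0,0]]
    - [[0,0,0],[0,0,0]]
    - [[0,0,0],[0,0,0]]
    - [[0,0,0],[0,0,0]]
    - [[0,0,0],[0,0,0]]
    - [[0,0,0],[0,0,0]]
    - [[0,0,0],[0,0,0]]
    - [[0,0,0],[0,0,0]]
    - [[0,0,0],[0,0,0]]
    - [[0,0,0],[0,0,0]]

```text
clock: 27.55
tool_pos: [0.5146, -0.2753, 0.0161]
ee_rot: [3.141, 0.0, 1.411]
wrist_force: [-0.1, -0.1, 3.7]
grip_width: 0.0589
grasp_force: 12.0
```

move_arm:
  commands:
    - [[0,0,0],[0,0,0]]
    - [[0,0,0],[0,0,0]]
    - [[0,0,0],[0,0,0]]
    - [[0,0,0],[0,0,0]]
    - [[0,0,-0.5],[0,0,0]]
    - [[0,0,-1],[0,0,0]]
    - [[0,0,-1],[0,0,0]]
    - [[0,0,-1],[0,0,0]]
    - [[0,0,-0.5],[0,0,0]]
    - [[0,0,0],[0,0,0]]
  grip: 1

```text
clock: 28.55
tool_pos: [0.5165, -0.2765, 0.1804]
ee_rot: [3.134, 0.003, 1.411]
wrist_force: [0.5, -0.1, -0.1]
grip_width: 0.0946
grasp_force: 0.0
```

```bash
python3 -c "
from h import *
[snapshot('side') for _ in range(5)]";python3 look.py p_pot .5146 -.2761 .044 .029 .004 .0348;  python3 -c "
from h import *
go(.580,.058,.17,80.85)"
```

```text
0.044 0.029 [321. 196.] [ 5.139e-01 -2.740e-01  2.670e-02  4.500e+01]
0.004 0.0348 [321. 187.] [ 5.147e-01 -2.763e-01  3.660e-02  4.600e+01]
at [ 0.5133 -0.2745  0.1732] rpy deg [-1.7978e+02 -1.0000e-01  8.0830e+01] shift units [-0.038  0.046  1.831] wz units -0.003
at [ 0.5133 -0.2745  0.1732] rpy deg [-1.7978e+02 -1.0000e-01  8.0830e+01] shift units [8.472 0.322 0.094] wz units -0.003
```

move_arm:
  commands:
    - [[1,0,0],[0,0,0]]
    - [[1,0,0],[0,0,0]]
    - [[1,0.1,0],[0,0,0]]
    - [[1,0.1,0],[0,0,0]]
    - [[1,0.1,0],[0,0,0]]
    - [[1,0,0],[0,0,0]]
    - [[1,0,0],[0,0,0]]
    - [[0.9,0,0.1],[0,0,0]]
    - [[0.5,0,0.1],[0,0,0]]
    - [[0.05,0,0.1],[0,0,0]]
  grip: -0.2

```text
clock: 29.85
tool_pos: [0.5795, 0.0588, 0.1621]
ee_rot: [-3.139, 0.0, 1.414]
wrist_force: [0.4, -1.2, 0.6]
grip_width: 0.0383
grasp_force: 0.0
```

```bash
python3 -c "
from h import *
[snapshot('side') for _ in range(5)]";python3 look.py h_cov .580 .058 .007 .034 .033 .008
```

```text
0.007 0.034 [318. 186.] [5.809e-01 5.610e-02 3.410e-02 9.300e+01]
0.033 0.008 [318. 192.] [5.813e-01 5.870e-02 8.700e-03 1.050e+02]
at [0.5801 0.0555 0.1638] rpy deg [-1.7999e+02  1.0000e-02  8.0740e+01] shift units [ 0.061 -0.012  1.595] wz units -0.013
```

View pics/h_cov.png

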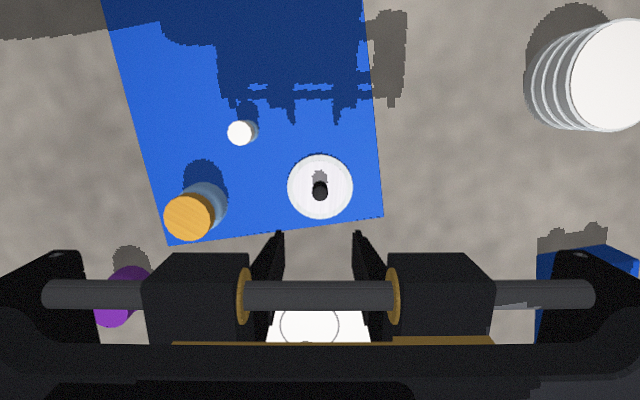

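The cover disc is at (320,187) with its knob at (320,190), and nothing is near the fingers.

move_arm:
  commands:
    - [[0.03,0.02,0.4],[0,0,0]]
    - [[0,0,0.6],[0,0,0]]
    - [[0,0,0.6],[0,0,0]]
    - [[0,0,0.6],[0,0,0]]
    - [[0,0,0.6],[0,0,0]]
    - [[0,0,0.5],[0,0,0]]
    - [[0,0,0.3],[0,0,0]]
    - [[0,0,0.1],[0,0,0]]
    - [[0,0,0],[0,0,0]]
    - [[0,0,0],[0,0,0]]

```text
clock: 31.15
tool_pos: [0.582, 0.0576, 0.0169]
ee_rot: [3.14, -0.0, 1.411]
wrist_force: [0.5, -0.7, 0.5]
grip_width: 0.0379
grasp_force: 0.0
```

```bash
python3 -c "
from h import *
[snapshot('side') for _ in range(4)]
go(.581,.0565,.0105,80.85)"
```

```text
at [0.5819 0.0577 0.017 ] rpy deg [ 1.7989e+02 -2.0000e-02  8.0830e+01] shift units [-0.033 -0.018  0.162] wz units -0.002
```

move_arm:
  commands:
    - [[-0.03,-0.02,0.06],[0,0,0]]
    - [[0,0,0.05],[0,0,0]]
    - [[0,0,0.05],[0,0,0]]
    - [[0,0,0],[0,0,0]]
    - [[0,0,0],[0,0,0]]
    - [[0,0,0],[0,0,0]]
    - [[0,0,0],[0,0,0]]
    - [[0,0,0],[0,0,0]]
    - [[0,0,0],[0,0,0]]
    - [[0,0,0],[0,0,0]]

```text
clock: 32.35
tool_pos: [0.5801, 0.0566, 0.0095]
ee_rot: [3.142, -0.0, 1.411]
wrist_force: [0.4, -0.6, -0.1]
grip_width: 0.0381
grasp_force: 0.0
```

move_arm:
  commands:
    - [[0,0,0],[0,0,0]]
    - [[0,0,0],[0,0,0]]
    - [[0,0,0],[0,0,0]]
    - [[0,0,0],[0,0,0]]
    - [[0,0,0],[0,0,0]]
    - [[0,0,0],[0,0,0]]
    - [[0,0,0],[0,0,0]]
    - [[0,0,0],[0,0,0]]
    - [[0,0,0],[0,0,0]]
    - [[0,0,0],[0,0,0]]
  grip: -1
  force: 15

```text
clock: 33.35
tool_pos: [0.5802, 0.0566, 0.0095]
ee_rot: [3.142, 0.0, 1.411]
wrist_force: [-0.2, -0.5, -0.7]
grip_width: 0.0157
grasp_force: 15.0
```

```bash
python3 -c "
from h import *
go(.5145,-.2760,.16,80.85)"
```

```text
at [0.5802 0.0566 0.0095] rpy deg [180.     0.    80.83] shift units [-8.47  -0.295 -3.763] wz units -0.002
```

move_arm:
  commands:
    - [[0,0,-0.5],[0,0,0]]
    - [[0,0,-0.9],[0,0,0]]
    - [[0,0,-1],[0,0,0]]
    - [[-0.4,0,-1],[0,0,0]]
    - [[-0.8,-0.1,-0.4],[0,0,0]]
    - [[-0.9,-0.1,0],[0,0,0]]
    - [[-0.9,-0.1,0],[0,0,0]]
    - [[-0.9,0,0],[0,0,0]]
    - [[-0.9,0,0],[0,0,0]]
    - [[-0.9,0,0],[0,0,0]]

```text
clock: 34.35
tool_pos: [0.5313, -0.1679, 0.1614]
ee_rot: [-3.142, -0.0, 1.411]
wrist_force: [0.6, 0.1, 0.1]
grip_width: 0.0157
grasp_force: 15.0
```

move_arm:
  commands:
    - [[-0.9,0,0],[0,0,0]]
    - [[-0.9,0,0],[0,0,0]]
    - [[-0.7,0,0],[0,0,0]]
    - [[-0.27,0,0.2],[0,0,0]]
    - [[0,0,0.5],[0,0,0]]
    - [[0,0,0.6],[0,0,0]]
    - [[0,0,0.5],[0,0,0]]
    - [[0,0,0.3],[0,0,0]]
    - [[0,0,0],[0,0,0]]
    - [[0,0,0],[0,0,0]]

```text
clock: 35.35
tool_pos: [0.5146, -0.2756, 0.0777]
ee_rot: [3.141, -0.0, 1.411]
wrist_force: [0.6, -0.6, -0.2]
grip_width: 0.0157
grasp_force: 15.0
```

```bash
python3 -c "
from h import *
[snapshot('side') for _ in range(4)]
s=get_state();print(s['grip_width']);go(.5145,-.276,.0505,80.85)
im=snapshot('wrist');cv2.imwrite('pics/w_cov.png',im)
# pot circle check and cover disc fit
print(circ('wrist',im,s,proj('wrist',[[.5145,-.276,.044+.01]],s)[0],.034,s['tool_pos'][2]-.0025))
"
```

```text
0.015665279109817406
at [ 0.5151 -0.2764  0.0789] rpy deg [1.7987e+02 5.0000e-02 8.0830e+01] shift units [ 0.007 -0.018  0.71 ] wz units -0.002
[ 5.142e-01 -2.622e-01  3.220e-02  6.800e+01]
```

View pics/w_cov.png

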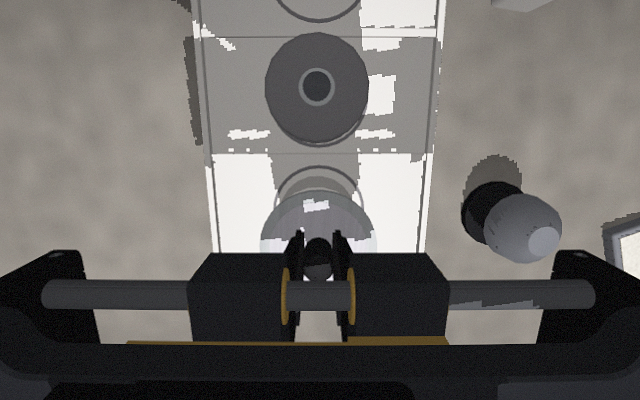

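The cover hangs level over the pot (edges 260–377, knob at 318). The feeder and ring are centred at (317,87).

move_arm:
  commands:
    - [[0,-0.015,0.2],[0,0,0]]
    - [[0,0,0.2],[0,0,0]]
    - [[0,0,0.12],[0,0,0]]
    - [[0,0,0.08],[0,0,0]]
    - [[0,0,0.05],[0,0,0]]
    - [[0,0,0],[0,0,0]]
    - [[0,0,0],[0,0,0]]
    - [[0,0,0],[0,0,0]]
    - [[0,0,0],[0,0,0]]
    - [[0,0,0],[0,0,0]]

```text
clock: 36.6
tool_pos: [0.5138, -0.276, 0.0517]
ee_rot: [3.141, 0.0, 1.411]
wrist_force: [-0.1, -0.4, -1.2]
grip_width: 0.0157
grasp_force: 15.0
```

```bash
python3 -c "
from h import *
[snapshot('side') for _ in range(2)]
s=get_state();print(s['wrist_force']);go(.5145,-.276,.0505,80.85)"
```

```text
[-2.08944956e-04  5.24653772e-01 -6.93850317e-01]
at [ 0.5137 -0.2759  0.0515] rpy deg [179.99   0.    80.83] shift units [0.    0.02  0.026] wz units -0.003
```

move_arm:
  commands:
    - [[0,0.015,0.015],[0,0,0]]
    - [[0,0,0.01],[0,0,0]]
    - [[0,0,0],[0,0,0]]
    - [[0,0,0],[0,0,0]]
    - [[0,0,0],[0,0,0]]
    - [[0,0,0],[0,0,0]]
    - [[0,0,0],[0,0,0]]
    - [[0,0,0],[0,0,0]]
    - [[0,0,0],[0,0,0]]
    - [[0,0,0],[0,0,0]]

```text
clock: 37.7
tool_pos: [0.5143, -0.276, 0.0505]
ee_rot: [3.142, -0.0, 1.411]
wrist_force: [-0.8, -0.0, -1.0]
grip_width: 0.0157
grasp_force: 15.0
```

move_arm:
  commands:
    - [[0,0,0],[0,0,0]]
    - [[0,0,0],[0,0,0]]
    - [[0,0,0],[0,0,0]]
    - [[0,0,0],[0,0,0]]
    - [[0,0,-0.3],[0,0,0]]
    - [[0,0,-0.9],[0,0,0]]
    - [[0,0,-1],[0,0,0]]
    - [[0,0,-0.8],[0,0,0]]
    - [[0,0,-0.2],[0,0,0]]
    - [[0,0,0],[0,0,0]]
  grip: 0.2

```text
clock: 38.7
tool_pos: [0.5152, -0.2766, 0.1809]
ee_rot: [3.138, 0.002, 1.411]
wrist_force: [-1.2, 0.0, -1.1]
grip_width: 0.0571
grasp_force: 0.0
```

```bash
python3 -c "
from h import *
[snapshot('side') for _ in range(6)]";python3 look.py p_cov .5143 -.276 .048 .034 .044 .029;  python3 -c "
from h import *
go(.460,.060,.17,80.85)"
```

```text
0.048 0.034 [320. 195.] [ 5.135e-01 -2.766e-01  3.410e-02  5.100e+01]
0.044 0.029 [320. 194.] [ 5.133e-01 -2.772e-01  3.430e-02  9.400e+01]
at [ 0.5135 -0.2755  0.1766] rpy deg [-1.7984e+02 -7.0000e-02  8.0830e+01] shift units [-0.012  0.027  1.915] wz units -0.003
at [ 0.5135 -0.2755  0.1766] rpy deg [-1.7984e+02 -7.0000e-02  8.0830e+01] shift units [ 8.066 -2.657  0.183] wz units -0.003
```

View pics/p_cov.png

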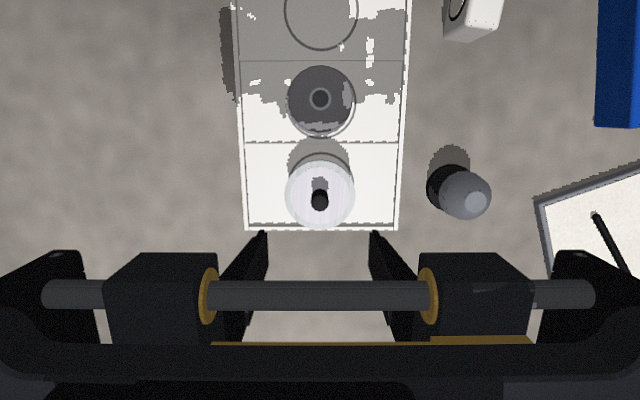

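The cover lies flat on the pot at (320,192), in front of the lamp at (460,190). It measures at (.5135, −.2766). Next is the jar.

move_arm:
  commands:
    - [[0.9,-0.3,0],[0,0,0]]
    - [[0.9,-0.3,0],[0,0,0]]
    - [[0.9,-0.3,0],[0,0,0]]
    - [[0.9,-0.3,0],[0,0,0]]
    - [[0.9,-0.3,0],[0,0,0]]
    - [[0.9,-0.3,0],[0,0,0]]
    - [[0.9,-0.3,0],[0,0,0]]
    - [[0.9,-0.3,0],[0,0,0]]
    - [[0.6,-0.2,0],[0,0,0]]
    - [[0.25,-0.1,0],[0,0,0]]
  grip: 1

```text
clock: 40.05
tool_pos: [0.4582, 0.0609, 0.1778]
ee_rot: [-3.141, -0.0, 1.413]
wrist_force: [-0.1, -0.1, 0.2]
grip_width: 0.0953
grasp_force: 0.0
```

```bash
python3 -c "
from h import *
[snapshot('side') for _ in range(5)]";python3 look.py h_jar .460 .060 .058 .024
```

```text
0.058 0.024 [319. 195.] [4.595e-01 5.840e-02 2.110e-02 8.500e+01]
at [0.4592 0.0581 0.1783] rpy deg [-1.7999e+02  2.0000e-02  8.0740e+01] shift units [0.051 0.012 1.958] wz units -0.013
```

View pics/h_jar.png

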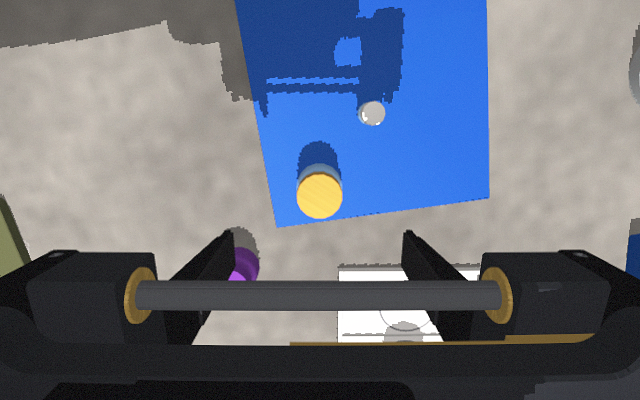

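move_arm:
  commands:
    - [[0,0,0.4],[0,0,0]]
    - [[0,0,0.6],[0,0,0]]
    - [[0,0,0.7],[0,0,0]]
    - [[0,0,0.7],[0,0,0]]
    - [[0,0,0.7],[0,0,0]]
    - [[0,0,0.5],[0,0,0]]
    - [[0,0,0.3],[0,0,0]]
    - [[0,0,0.1],[0,0,0]]
    - [[0,0,0],[0,0,0]]
    - [[0,0,0],[0,0,0]]

```text
clock: 41.35
tool_pos: [0.4601, 0.0589, 0.0196]
ee_rot: [3.14, -0.0, 1.41]
wrist_force: [0.1, -0.0, 0.5]
grip_width: 0.0952
grasp_force: 0.0
```

```bash
python3 -c "
from h import *
[snapshot('side') for _ in range(4)]
go(.4595,.0584,.018,80.85)"
```

```text
at [0.4598 0.0592 0.0194] rpy deg [ 1.7989e+02 -2.0000e-02  8.0830e+01] shift units [-0.02  -0.004  0.036] wz units -0.003
```

move_arm:
  commands:
    - [[-0.02,0,0],[0,0,0]]
    - [[0,0,0],[0,0,0]]
    - [[0,0,0],[0,0,0]]
    - [[0,0,0],[0,0,0]]
    - [[0,0,0],[0,0,0]]
    - [[0,0,0],[0,0,0]]
    - [[0,0,0],[0,0,0]]
    - [[0,0,0],[0,0,0]]
    - [[0,0,0],[0,0,0]]
    - [[0,0,0],[0,0,0]]
  grip: -0.3
  force: 20

```text
clock: 42.55
tool_pos: [0.4588, 0.0583, 0.0184]
ee_rot: [-3.142, 0.0, 1.411]
wrist_force: [1.2, -0.1, 0.3]
grip_width: 0.0473
grasp_force: 20.0
```

```bash
python3 -c "
from h import *
go(.4595,.0584,.018,80.85);go(.5419,-.1078,.15)"
```

```text
at [0.4588 0.0583 0.0184] rpy deg [-180.      0.     80.82] shift units [0.004 0.016 0.011] wz units -0.003
at [0.4588 0.0583 0.0184] rpy deg [-180.      0.     80.82] shift units [-3.769  2.712 -3.289] wz units None
```

move_arm:
  commands:
    - [[0,0,-0.6],[0,0,0]]
    - [[0,0,-0.9],[0,0,0]]
    - [[-0.3,0.2,-0.5],[0,0,0]]
    - [[-0.7,0.5,0],[0,0,0]]
    - [[-0.8,0.6,0],[0,0,0]]
    - [[-0.8,0.6,0],[0,0,0]]
    - [[-0.7,0.5,0],[0,0,0]]
    - [[-0.47,0.3,0.2],[0,0,0]]
    - [[0,0,0.5],[0,0,0]]
    - [[0,0,0.4],[0,0,0]]

```text
clock: 43.55
tool_pos: [0.5412, -0.1083, 0.0533]
ee_rot: [-3.141, -0.0, 1.409]
wrist_force: [-0.6, 1.0, -1.5]
grip_width: 0.047
grasp_force: 20.0
```

```bash
python3 -c "
from h import *
[snapshot('side') for _ in range(5)]
print(get_state()['grip_width']);go(.5419,-.1078,.0194,80.85)"
```

```text
0.046837970442426005
at [ 0.5415 -0.1073  0.0547] rpy deg [179.99   0.    80.87] shift units [-0.011  0.013  0.883] wz units 0.003
```

move_arm:
  commands:
    - [[-0.01,0.01,0.2],[0,0,0]]
    - [[0,0,0.25],[0,0,0]]
    - [[0,0,0.2],[0,0,0]]
    - [[0,0,0.12],[0,0,0]]
    - [[0,0,0.06],[0,0,0]]
    - [[0,0,0.02],[0,0,0]]
    - [[0,0,0],[0,0,0]]
    - [[0,0,0],[0,0,0]]
    - [[0,0,0],[0,0,0]]
    - [[0,0,0],[0,0,0]]

```text
clock: 44.8
tool_pos: [0.542, -0.1083, 0.0208]
ee_rot: [3.141, 0.0, 1.411]
wrist_force: [0.3, -0.2, -0.5]
grip_width: 0.0471
grasp_force: 20.0
```

```bash
python3 -c "
from h import *
[snapshot('side') for _ in range(2)]
print(get_state()['wrist_force']);go(.5419,-.1078,.0194,80.85)"
```

```text
[-0.23767248 -0.49958674 -0.93139495]
at [ 0.5419 -0.1082  0.0206] rpy deg [179.98   0.    80.83] shift units [ 0.011 -0.001  0.031] wz units -0.003
```

move_arm:
  commands:
    - [[0.01,0,0.03],[0,0,0]]
    - [[0,0,0],[0,0,0]]
    - [[0,0,0],[0,0,0]]
    - [[0,0,0],[0,0,0]]
    - [[0,0,0],[0,0,0]]
    - [[0,0,0],[0,0,0]]
    - [[0,0,0],[0,0,0]]
    - [[0,0,0],[0,0,0]]
    - [[0,0,0],[0,0,0]]
    - [[0,0,0],[0,0,0]]

```text
clock: 45.9
tool_pos: [0.5421, -0.1079, 0.0195]
ee_rot: [3.141, 0.0, 1.411]
wrist_force: [0.1, -0.3, 1.7]
grip_width: 0.047
grasp_force: 20.0
```

move_arm:
  commands:
    - [[0,0,0],[0,0,0]]
    - [[0,0,0],[0,0,0]]
    - [[0,0,0],[0,0,0]]
    - [[0,0,0],[0,0,0]]
    - [[0,0,-0.5],[0,0,0]]
    - [[0,0,-1],[0,0,0]]
    - [[0,0,-1],[0,0,0]]
    - [[0,0,-1],[0,0,0]]
    - [[0,0,-1],[0,0,0]]
    - [[0,0,-0.5],[0,0,0]]
  grip: 1

```text
clock: 46.9
tool_pos: [0.5433, -0.1082, 0.224]
ee_rot: [3.135, 0.001, 1.411]
wrist_force: [0.6, -0.3, -0.1]
grip_width: 0.095
grasp_force: 0.0
```

```bash
python3 -c "
from h import *
[snapshot('side') for _ in range(8)]
s=get_state(); print(s['tool_pos']); im=snapshot('wrist'); cv2.imwrite('pics/final.png',im)
for k,p,r,z in (('jar',(.542,-.108),.0215,.059),('feeder',(.528,-.192),.025,.089),('ring',(.528,-.192),.03,.034),('cover',(.514,-.276),.034,.048)):
    print(k,circ('wrist',im,s,proj('wrist',[[*p,z]],s)[0],r,z,.004))
"
```

```text
[ 0.54071232 -0.10749053  0.21669501]
jar [ 5.413e-01 -1.074e-01  2.100e-02  6.100e+01]
feeder [ 5.274e-01 -1.907e-01  2.400e-02  5.200e+01]
ring [ 5.271e-01 -1.917e-01  2.970e-02  5.100e+01]
cover [ 5.136e-01 -2.760e-01  3.370e-02  6.700e+01]
```

View pics/final.png

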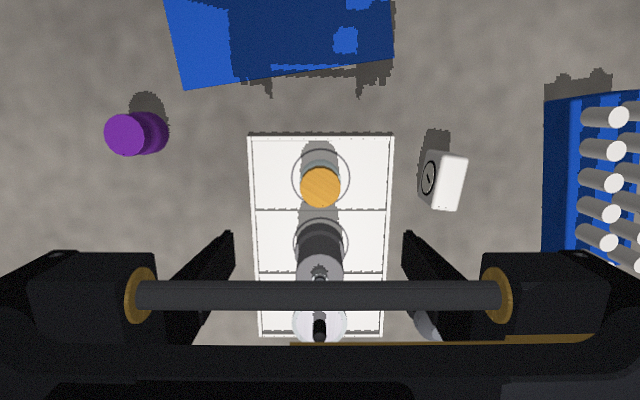

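The jar (320,187), feeder (320,268) and pot with cover (320,325) each stand centred in their lanes, all within about 1.5 mm of the marks. The gripper is clear, so I'm handing the job in.

```bash
python3 -c "
from station import *
print(job_done())"
```

```text
the job is handed in; nothing more can be done
None
```

The layout is done and handed in: ring with feeder on the middle circle, pot with cover in front of the lamp, and jar on the remaining circle, each within about 1.5 mm of its mark; the handing-in gave no verdict.

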